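# Hold the egg rack over the loaf tin

### The arm

A 6-joint arm with a two-finger parallel gripper is mounted at the origin on a cart in front of the work surface, level with it; the furniture and walls round the work are solid. World frame = base frame: x ahead of the robot, y to its left, z up, the work surface at z = 0. Lengths are in m, angles in rad, forces in N, time in s.
With the tool pointing down it reaches from about 0.35 to 0.975 m from the base axis. Payload 4.9 kg.
Tool frame: the origin (TCP) lies at the very end of the fingers, on their centre line; the grasp point (between the pads) lies 19 mm behind it; z points along the fingers, y is the line along which they close (so a half turn about z gives the same grasp; the last joint's range is limited). The gripper opens to 85 mm and grips with 20 to 120 N. Pads are 22 mm wide; open, the fingers measure 114 mm over their backs; the gripper's body (76 mm by 85 mm) begins 54 mm behind the grasp point. The pads swing forward as they close: fully open they stand 13 mm farther back than shut.
Start: joints at [-1.324, 0.053, 1.613, -0, 1.476, -0.119], TCP at [0.224, -0.584, 0.231] pointing down, gripper open.
Joint ranges: [-3.01, 3.01], [-1.01, 2.22], [0.06, 2.58], [-1.02, 4.17], [0.09, 2.62], [-3.14, 3.14]. Speed limits (rad/s): [2.57, 2.57, 3.14, 3.14, 3.14, 3.14].

### API

Orientations are given as a unit quaternion [x, y, z, w].
In Python, from workcell import * gives the robot as it stands.
- The arm moves only by the tool send_rows, never from a script. Its arguments are lists of equal length, an entry for each row: "jaw": the opening, from 0 (shut) to 1 (fully open); "slide": the shift along the tool's x, y, z as a fraction of full scale, a list of three; "yaw": the turn about the tool's z as a fraction of full scale. A call has 1 to 12 rows; each row shifts and turns the commanded pose from where the row before left it, along the tool's axes as they then stand; what a row does not reach is not made up. Full scale, the value 1, is 0.06 m for a shift and 5 degrees for a turn. A row lasts 1/8 s, in which the tool goes at most 62.5 mm and 10.7 degrees, less where a joint would pass 70% of its speed; a pose out of reach is approached as far as the arm can. A call with a number of a shift or a turn outside -1 to 1 is refused whole. A call with a gripper value outside its range is refused whole. The fingers move at their own pace and stop on an object; the grip force is fixed at half the most. Time passes only in rows, so rows that do not move let the fingers close. It gives the time, the measured TCP pose, the force, the opening and the grip force at its end, in the units of the state.
- get_obs(): the state, without advancing time (a new reading comes with each control period).
- grab_frame(name): name is "scene" or "top"; returns (picture, depth): 480x640x3 uint8, red, green, blue; 480x640 float32, m along the optical axis (not along the pixel's ray), 0 where there is no reading.
- camera_info(name): a dict with "fx", "fy", "cx", "cy" (pixels), "R" (3x3) and "t" (3): a world point X has camera coordinates R X + t. Camera axes: x right, y down, z forward; pixel columns grow to the right and rows downward; lengths in m; the calibration is good to about 2 mm. A picture is of the moment at which its call begins. camera_info takes no time and is no camera call.
- finish_job(): hands the job in; it is judged then, once.
Trained networks look in the newest picture that a camera, given by its name, has taken for a name from the list of things; names that differ only in an ending like _2 or _b are one class to them, and where a whole thing is asked for, a point or a joint stands for the part that bears it (a point fixed in the world has none). Each returns a list of dicts, best first, with "score" (0 to 1); they miss things now and then, are a little off and sometimes report something else, mostly with a low value. They report only what shows in the picture. A call takes as long as a camera call.
- look_for(camera, query): "xy" ([column, row] as shares, 0 to 1, of the picture: columns of its width, rows of its height, amid what is visible of it).
- regions_of(camera, query): "mask" (480x640 bool, what is visible of it) and "xy" ([column, row] as shares, 0 to 1, of the picture: columns of its width, rows of its height, amid what is visible of it).
The state is a dict: "clock": time; "qpos": joint angles; "joint_vel": joint speeds; "joint_efforts": joint torques, N m; "tcp_pos": TCP position; "tool_rot": TCP orientation; "wrist_force": force on the tool from outside, world axes, zero at the start; "torque": the same for the moment, N m; "gripper_width": finger opening in m; "finger_force": force on a finger pad.
Only numpy, scipy, OpenCV 4.12 (cv2) and the standard library are available. Lean on these libraries where they do the work, as an engineer would, in place of code of your own. Each camera call takes 0.05 s, during which the arm holds its last target. There are 200 camera calls.

### The job

Lift the egg rack by its handle with both eggs in it, carry it over the row of jars and hold it still just above the empty loaf tin, one to two centimetres over the rim: level, centred and square with the tin, so that it would drop straight in. The rack must not touch the tin, the tin stays where it stands, and the jars must not be knocked about. Finish while still holding it there; do not lower it into the tin or let go.

Things in the scene. Friction and masses are not known exactly. Their poses are not given: they have to be found in the camera images.
- rack: Egg-cooking rack: a steel plate 126 (x) x 44 (y) mm with its top 14 mm up, on four short feet, one egg in a hole at each end (at x = -41 and +41 mm), and in the middle two upright steel wires (at x = -14 and +14 mm) that carry a wooden bar handle. Origin: centre of the underside of the feet; x along the plate's length, z up. Turning it half round makes no difference. Weighs about 0.3 kg with its eggs (varies).
- rack_grip (a point): Centre of the rack's wooden bar handle, 115 mm above the underside of the feet. The bar is 50 mm long along the rack's x, 12 mm wide along its y (the way to grip it) and 14 mm high, its top at 122 mm; between the eggs and the bar there are only the two wires. A wall cabinet hangs behind the work, from 0.49 m above the worktop up, its door 0.65 m and its round knob 0.62 m ahead of the robot: keep the wrist on the near side of it.
- egg_1: Loose hen's egg, 40 mm across and 53 mm tall, standing blunt end down in the rack's hole at x = -41 mm; its lower end (the origin) sits about 8 mm and its top about 61 mm above the underside of the rack's feet.
- egg_2: The other, equal egg, in the rack's hole at x = +41 mm.
- tin: Plain empty metal loaf tin, open at the top, loose: 160 (x) x 78 (y) mm over its rolled rim, 62 mm high, inside 144 x 62 mm. Origin: centre of its underside; x along its length, z up. Turning it half round makes no difference.
- tin_rim (a point): Centre of the loaf tin's mouth, level with the top of its rim (62 mm above the worktop).
- jar_a: Slim round spice jar with a cap, 41 mm across, 105 mm tall, loose; stands in the row of three between the rack and the tin (the row runs away from the robot, gaps of 10 to 50 mm). Origin: centre of its underside.
- shaker: Waisted shaker with a domed grey top, 44 mm across, 90 mm tall, loose, in the same row. Origin: centre of its underside.
- jar_b: Second spice jar, 41 mm across, 105 mm tall, loose, in the same row. Origin: centre of its underside.

How it is judged:
On the way, in this order (a step that is already met when the one before it is completed fails the run):
1. the rack is lifted clear of the worktop in the gripper (height (world z) of rack above 0.03 m and contact force between the fingers and rack above 1 N), for 0.1 s.
2. the rack passes over the row of jars (its feet above 90 mm, within 70 mm sideways of one of them) (height (world z) of rack above 0.09 m and (horizontal distance between rack and jar_a below 0.07 m or horizontal distance between rack and shaker below 0.07 m or horizontal distance between rack and jar_b below 0.07 m)), for 0.02 s.
At the end, for the whole second after the job is handed in: The gripper holds the rack still with its feet 3 to 30 mm above the tin's rim, centred within 9 mm along and across the tin, square within 0.12 rad, level within 0.12 rad, touching neither tin nor jars, with both eggs in their holes and the tin standing on the worktop (z of rack in the frame of tin_rim between 0.003 and 0.03 m and x of rack in the frame of tin_rim between -0.009 and 0.009 m and y of rack in the frame of tin_rim between -0.009 and 0.009 m and angle between the x axis of rack and the x axis of tin, either way round below 0.12 rad and angle between rack's own z axis and vertical below 0.12 rad and angle between tin's own z axis and vertical below 0.05 rad and height (world z) of tin below 0.005 m and contact force between rack and tin below 0.1 N and contact force between rack and jar_a below 0.1 N and contact force between rack and shaker below 0.1 N and contact force between rack and jar_b below 0.1 N and contact force between the fingers and rack above 1 N and linear speed of rack below 0.02 m/s and x of egg_1 in the frame of rack between -0.056 and -0.026 m and y of egg_1 in the frame of rack between -0.015 and 0.015 m and z of egg_1 in the frame of rack between 0 and 0.02 m and x of egg_2 in the frame of rack between 0.026 and 0.056 m and y of egg_2 in the frame of rack between -0.015 and 0.015 m and z of egg_2 in the frame of rack between 0 and 0.02 m); the arm keeps its last pose, push and grip.
It fails at once if the rack touches the tin (contact force between rack and tin above 0.5 N).
It fails at once if the tin is pushed more than 20 mm (distance of tin from where it was at the start of the episode above 0.02 m).
It fails at once if a jar or the shaker is pushed more than 15 mm or tipped (distance of any of jar_a, shaker, jar_b from where it was at the start of the episode above 0.015 m or angle between any of jar_a, shaker, jar_b's own z axis and vertical above 0.3 rad).
It also fails if it takes over 42 s, if anything falls off the work surface, if the arm or the gripper's body presses on something with over 40 N, if the wrist force passes 120 N, or if a joint passes its speed limit or range.

## Working session

There is one attempt and no reset: what is moved stays moved. The work goes in short steps, Python scripts to look and compute and a tool call to move; the robot and the scene stay as the last step left them, time stands still between calls to the robot, and variables do not carry over. Pictures are saved under pics/ and viewed, at most 10 in all, crops included, and the job is handed in when it is done.

Besides the shell and the picture viewer there is one more tool, called after "Emit:" by a JSON object that holds its "method" and its "body". send_rows: Moves the arm, as the interface text tells. Shift numbers are shares of 0.06 m and turn numbers shares of 5 degrees, none past 1 either way. Its arguments: {"type":"object","properties":{"jaw":{"type":"array"},"slide":{"type":"array"},"yaw":{"type":"array"}},"required":["jaw","slide","yaw"]}

```bash
mkdir -p pics; cat > h.py <<'E'
from workcell import *
import numpy as np, cv2
def cloud(name,depth):
    c=camera_info(name); v,u=np.mgrid[:480,:640]
    P=np.stack([(u-c["cx"])/c["fx"]*depth,(v-c["cy"])/c["fy"]*depth,depth],-1)
    W=(P-np.array(c["t"]))@np.array(c["R"])
    W[depth<=0]=np.nan
    return W
E
python3 - <<'E'
from h import *
o=get_obs();print(o["tcp_pos"],o["tool_rot"],o["gripper_width"])
for n in("scene","top"):
    p,d=grab_frame(n);cv2.imwrite(f"pics/{n}0.png",p[...,::-1]);W=cloud(n,d);np.savez(f"{n}0.npz",p=p,W=W)
    print(n,camera_info(n)["t"])
    for q in("rack","rack_grip","tin","jar_a","shaker","egg_1"):
        for r in regions_of(n,q)[:3]:
            m=r["mask"]; w=W[m];w=w[~np.isnan(w[:,0])]
            if len(w)<5: continue
            hi=w[w[:,2]>np.percentile(w[:,2],97)-0.012]
            rc=cv2.minAreaRect((hi[:,:2]*1000).astype(np.float32))
            print(q,round(r["score"],2),np.round(np.array(r["xy"])*[640,480]),len(w),"med",np.round(np.median(w,0),3),"ztop",np.round(np.percentile(w[:,2],97),3),"toprect",np.round(rc[0],0),np.round(rc[1],0),round(rc[2],1))
E
```

```text
[ 0.22343307 -0.58303115  0.23005698] [ 9.83318583e-01  1.81888674e-01 -4.79153308e-05 -1.03518423e-03] 0.08537303821968503
scene [0.46759682 0.24035566 0.78017988]
rack 0.69 [361. 229.] 1307 med [ 0.486 -0.002  0.017] ztop 0.124 toprect [488.  -5.] [50. 14.] 5.5
rack_grip 0.94 [363. 227.] 1153 med [ 0.487 -0.002  0.017] ztop 0.124 toprect [488.  -3.] [49. 12.] 2.5
tin 0.98 [289. 328.] 4427 med [0.459 0.216 0.026] ztop 0.064 toprect [428. 241.] [108. 214.] 50.3
tin 0.55 [362. 228.] 1254 med [ 0.486 -0.002  0.017] ztop 0.124 toprect [488.  -5.] [50. 14.] 5.1
jar_a 0.9 [322. 250.] 1341 med [0.494 0.104 0.078] ztop 0.108 toprect [502.  94.] [39. 40.] 71.2
jar_a 0.55 [354. 270.] 1384 med [0.426 0.11  0.079] ztop 0.109 toprect [433.  99.] [39. 41.] 46.5
shaker 0.9 [290. 238.] 878 med [0.561 0.102 0.056] ztop 0.091 toprect [568.  93.] [29. 29.] 11.9
egg_1 0.96 [385. 237.] 458 med [ 0.442 -0.001  0.047] ztop 0.062 toprect [446.  -7.] [29. 25.] 27.7
egg_1 0.79 [343. 218.] 484 med [0.523 0.008 0.045] ztop 0.061 toprect [519.  34.] [29. 97.] 15.3
top [0.08227259 0.51702949 0.89877846]
rack_grip 0.9 [370. 244.] 939 med [ 0.488 -0.001  0.014] ztop 0.123 toprect [488.  -6.] [49. 13.] 7.3
tin 0.67 [227. 246.] 4502 med [0.484 0.242 0.005] ztop 0.063 toprect [482. 235.] [159.  78.] 13.6
jar_a 0.74 [305. 274.] 567 med [0.434 0.098 0.105] ztop 0.107 toprect [434.  98.] [39. 39.] 0.9
jar_a 0.66 [310. 232.] 551 med [0.499 0.093 0.104] ztop 0.107 toprect [502.  94.] [39. 37.] 0.5
shaker 0.58 [317. 197.] 545 med [0.564 0.09  0.08 ] ztop 0.09 toprect [571.  90.] [32. 31.] 76.3
shaker 0.39 [372. 244.] 992 med [ 0.489 -0.001  0.014] ztop 0.123 toprect [488.  -6.] [49. 13.] 7.3
egg_1 0.9 [368. 218.] 359 med [0.528 0.003 0.052] ztop 0.06 toprect [530.  -0.] [28. 30.] 41.1
egg_1 0.82 [372. 268.] 408 med [ 0.448 -0.008  0.051] ztop 0.06 toprect [448. -11.] [30. 29.] 0.4
```

View pics/top0.png

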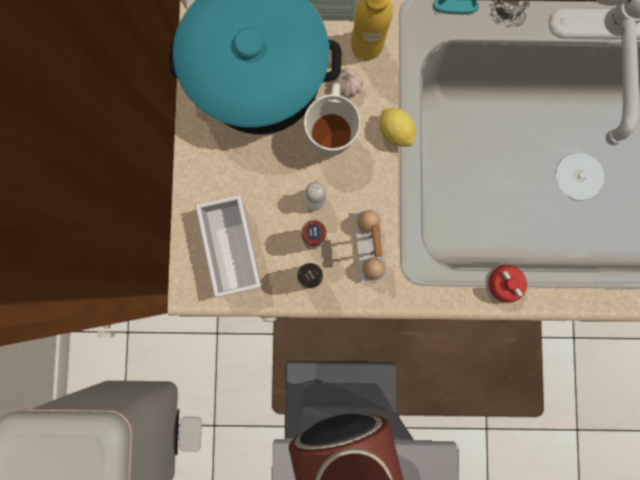

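View pics/scene0.png

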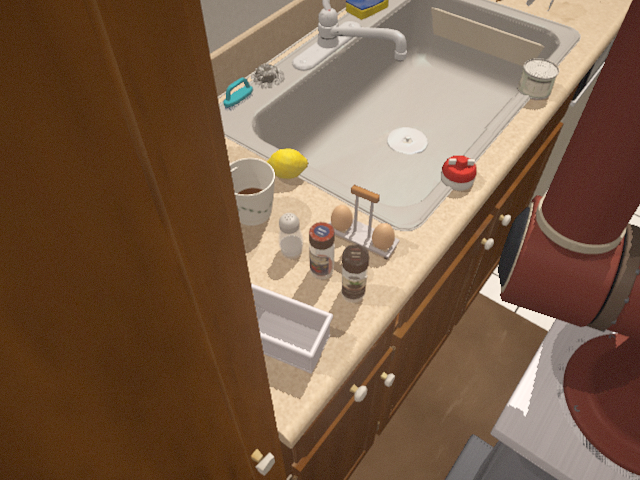

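The top view shows the rack's bar at about (377,240), jars at (314,233) and (310,275), the shaker at (316,195), and the tin spanning (200–258, 198–296). The scene view agrees. The measured sizes match the given ones: bar 49x13 mm with its top at 0.123 m, and tin rim 159x78 mm at 0.063 m. The rack is at (0.488, -0.006) with yaw 7.5°, the tin at (0.482, 0.235) with yaw 13.6°.

Emit:
{"method": "send_rows", "body": {"jaw": [0.6,0.6,0.6,0.6,0.6,0.6,0.6,0.6,0.6,0.6,0.6,0.6], "slide": [[0,0,0],[0,0,0],[0,0,0],[0.45,-0.72,0],[0.45,-0.72,0],[0.45,-0.72,0],[0.45,-0.72,0],[0.45,-0.72,0],[0.45,-0.72,0],[0.45,-0.72,0],[0.45,-0.72,0],[0,0,0]], "yaw": [0.9,0.9,0.9,0,0,0,0,0,0,0,0,0]}}

```text
clock: 2.2
tcp_pos: [0.3938, -0.2105, 0.2316]
tool_rot: [0.998, 0.068, 0.0, 0.0]
wrist_force: [0.1, -0.3, -0.2]
gripper_width: 0.0516
finger_force: 0.0
```

Emit:
{"method": "send_rows", "body": {"jaw": [0.6,0.6,0.6,0.6,0.6,0.6,0.6,0.6,0.6], "slide": [[0.505,-0.79,0],[0.505,-0.79,0],[0.505,-0.79,0],[0.505,-0.79,0],[0,0,0],[0,0,0.4],[0,0,0.4],[0,0,0.4],[0,0,0]], "yaw": [0,0,0,0,0,0,0,0,0]}}

```text
clock: 3.32
tcp_pos: [0.4867, -0.0106, 0.1571]
tool_rot: [0.998, 0.064, -0.002, -0.0]
wrist_force: [0.1, -1.0, 0.3]
gripper_width: 0.0512
finger_force: 0.0
```

```bash
python3 - <<'E'
from h import *
o=get_obs();print(o["tcp_pos"],o["tool_rot"],o["gripper_width"])
p,d=grab_frame("scene");cv2.imwrite("pics/s1.png",cv2.resize(p[120:360,220:540,::-1],(800,600)))
E
```

```text
[ 0.48670825 -0.01056866  0.15708508] [ 9.97947616e-01  6.39915746e-02 -2.36008176e-03 -2.52969217e-04] 0.05120681204945908
```

View pics/s1.png

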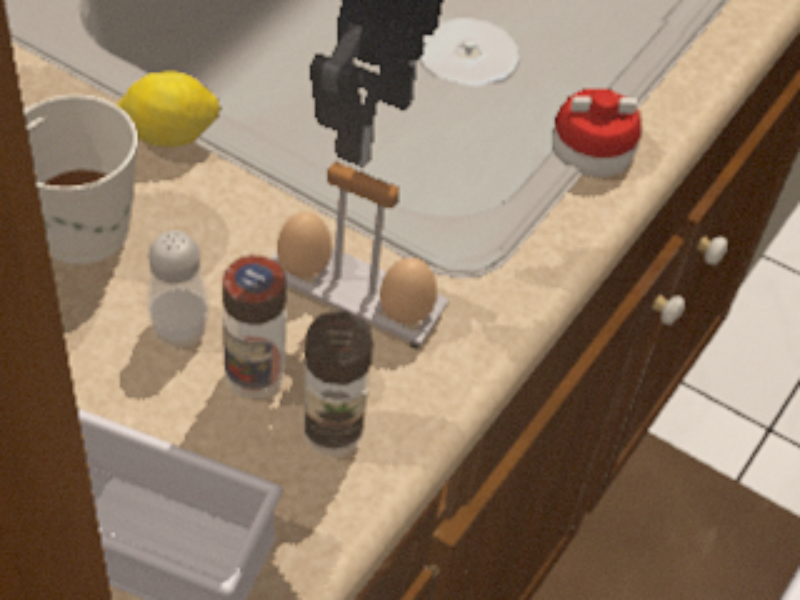

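The fingers hang above the bar, which is at (362,185) in this crop, and they straddle it. I nudge 5 mm in +y, descend to 0.096 and close.

Emit:
{"method": "send_rows", "body": {"jaw": [0.6,0.6,0.6,0.6,0.6,0.6,0.2,0,0,0,0,0], "slide": [[0.02,-0.08,0],[0,0,0.25],[0,0,0.25],[0,0,0.25],[0,0,0.25],[0,0,0],[0,0,0],[0,0,0],[0,0,0],[0,0,0],[0,0,0],[0,0,0]], "yaw": [0,0,0,0,0,0,0,0,0,0,0,0]}}

```text
clock: 4.88
tcp_pos: [0.4897, -0.0045, 0.1002]
tool_rot: [0.998, 0.065, 0.001, 0.0]
wrist_force: [1.2, -0.8, 4.4]
gripper_width: 0.0108
finger_force: 59.6
```

Emit:
{"method": "send_rows", "body": {"jaw": [0,0,0,0,0,0,0,0,0,0,0,0], "slide": [[0,0,-0.06],[0,0,-0.12],[0,0,-0.2],[0,0,-0.25],[0,0,-0.25],[0,0,-0.25],[0,0,-0.25],[0,0,-0.25],[0,0,-0.25],[0,0,-0.2],[0,0,-0.1],[0,0,0]], "yaw": [0,0,0,0,0,0,0,0,0,0,0,0]}}

```text
clock: 6.38
tcp_pos: [0.4892, -0.0043, 0.2305]
tool_rot: [0.998, 0.065, 0.0, 0.0]
wrist_force: [-0.0, 0.0, -3.7]
gripper_width: 0.0106
finger_force: 58.4
```

```bash
python3 - <<'E'
from h import *
o=get_obs();print(o["tcp_pos"],o["tool_rot"],o["gripper_width"],o["finger_force"])
p,d=grab_frame("scene");cv2.imwrite("pics/s2.png",cv2.resize(p[60:360,140:540,::-1],(800,600)))
E
```

```text
[ 0.48915387 -0.00429593  0.23047144] [9.97882842e-01 6.50365518e-02 2.76323171e-04 5.78045410e-05] 0.010581209691524448 58.44474792480469
```

View pics/s2.png

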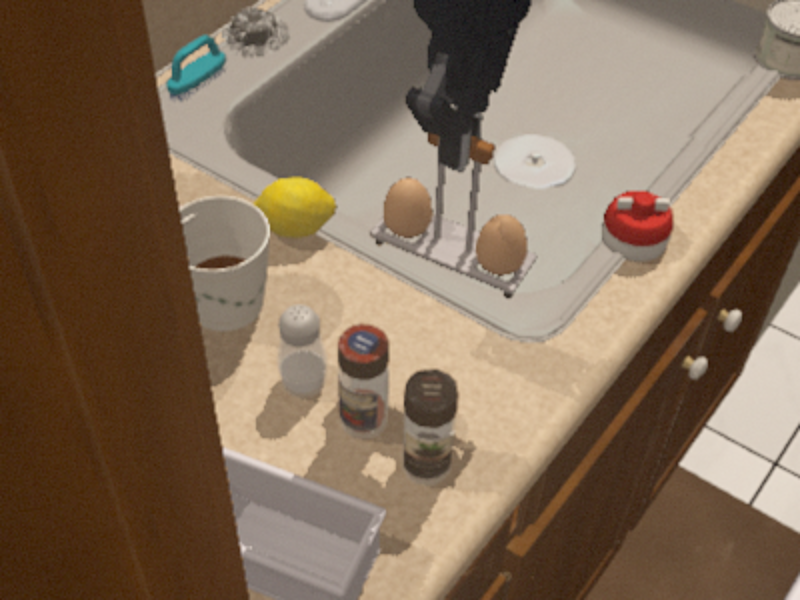

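The rack is lifted and looks level, with both eggs in. Now I carry it over the jars.

Emit:
{"method": "send_rows", "body": {"jaw": [0,0,0,0,0,0,0,0,0,0,0,0], "slide": [[0.03,-0.1,-0.1],[0.03,-0.2,-0.1],[0.03,-0.35,-0.1],[0.04,-0.45,0],[0.04,-0.45,0],[0.04,-0.45,0],[0.04,-0.45,0],[0.04,-0.45,0],[0.04,-0.45,0],[0.03,-0.35,0],[0.03,-0.2,0],[0.01,-0.07,0]], "yaw": [0,0,0,0,0,0,0,0,0,0,0,0]}}

```text
clock: 7.92
tcp_pos: [0.4817, 0.2358, 0.2482]
tool_rot: [0.998, 0.066, -0.0, 0.0]
wrist_force: [0.3, -0.2, -4.1]
gripper_width: 0.0109
finger_force: 58.5
```

Emit:
{"method": "send_rows", "body": {"jaw": [0,0,0,0,0], "slide": [[0,0,0],[0,0,0],[0,0,0],[0,0,0],[0,0,0]], "yaw": [-0.3,-0.3,-0.3,-0.3,0]}}

```text
clock: 8.55
tcp_pos: [0.4819, 0.2349, 0.2481]
tool_rot: [0.993, 0.117, 0.0, -0.0]
wrist_force: [0.1, -0.1, -4.0]
gripper_width: 0.0108
finger_force: 58.5
```

```bash
python3 - <<'E'
from h import *
o=get_obs();print(o["tcp_pos"],o["tool_rot"],o["gripper_width"],o["finger_force"])
for n in("scene","top"):
    p,d=grab_frame(n);W=cloud(n,d)
    cv2.imwrite(f"pics/{n}3.png",cv2.resize(p[180:380,120:387,::-1] if n=="top" else p[120:420,140:540,::-1],(800,600)))
    for q in("rack","tin","egg_1"):
        for r in regions_of(n,q)[:2]:
            w=W[r["mask"]];w=w[~np.isnan(w[:,0])]
            if len(w)<5: continue
            for s,hi in(("hi",w[w[:,2]>np.percentile(w[:,2],97)-0.012]),("plate",w[(w[:,2]>.14)&(w[:,2]<.165)]),("rim",w[(w[:,2]>.055)&(w[:,2]<.072)])):
                if len(hi)<10: continue
                rc=cv2.minAreaRect((hi[:,:2]*1000).astype(np.float32))
                print(n,q,s,round(r["score"],2),len(hi),"z",np.round(np.median(hi[:,2]),3),np.round(rc[0]),np.round(rc[1]),round(rc[2],1))
E
```

```text
[0.48190628 0.2348512  0.24814665] [ 9.93110082e-01  1.17185173e-01  2.92309769e-05 -9.35460316e-06] 0.010787119723218844 58.521360754966736
scene rack hi 0.8 195 z 0.27 [466. 232.] [21. 12.] 14.5
scene rack plate 0.8 1062 z 0.163 [462. 230.] [89. 46.] 13.4
scene tin hi 0.7 968 z 0.062 [426. 243.] [108. 210.] 49.9
scene tin rim 0.7 874 z 0.062 [467. 234.] [132.  77.] 15.0
scene tin hi 0.7 384 z 0.204 [439. 226.] [31. 27.] 66.1
scene egg_1 hi 0.79 377 z 0.204 [440. 227.] [30. 28.] 6.5
scene egg_1 hi 0.73 83 z 0.2 [509. 238.] [ 9. 20.] 50.5
top rack hi 0.66 234 z 0.161 [485. 216.] [121.   9.] 13.1
top rack plate 0.66 234 z 0.161 [485. 216.] [121.   9.] 13.1
top tin hi 0.72 538 z 0.06 [489. 197.] [164.  59.] 10.6
top tin rim 0.72 514 z 0.06 [488. 210.] [160.  33.] 10.6
```

View pics/top3.png

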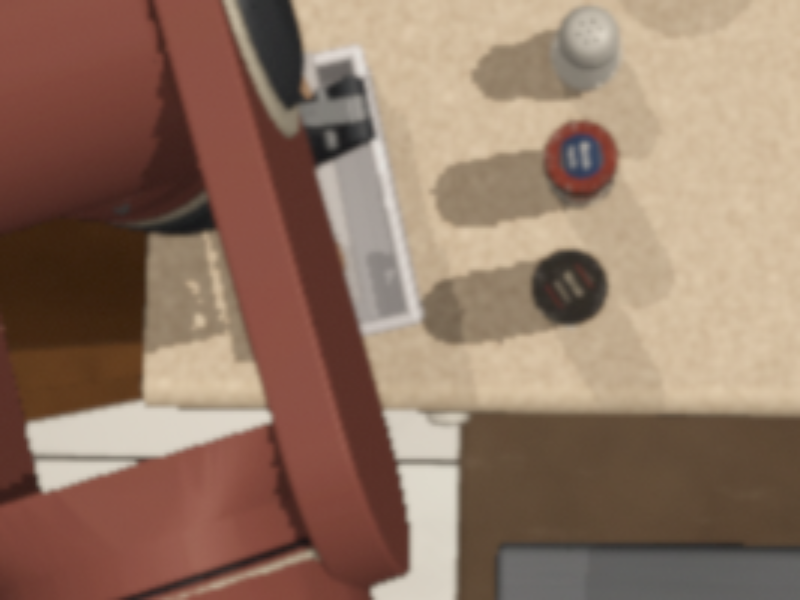

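View pics/scene3.png

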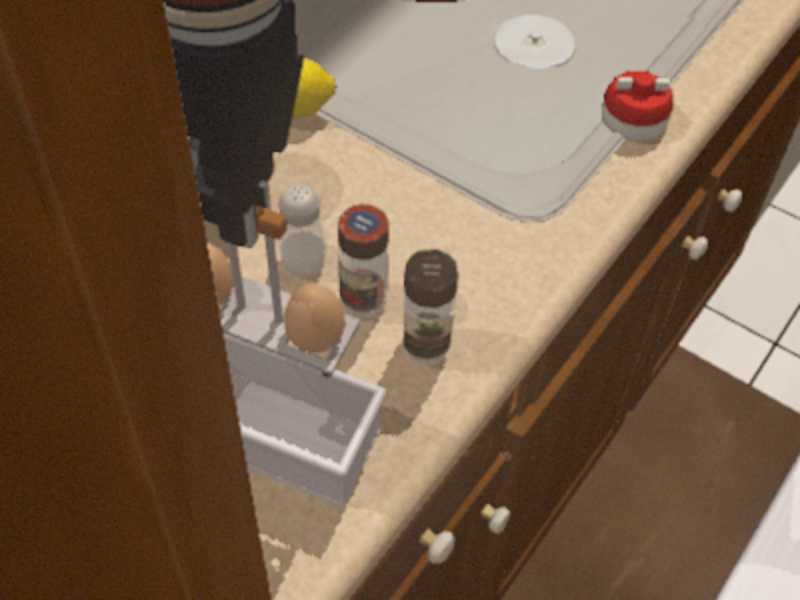

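Top view: the rack's right edge runs parallel to the tin's near wall, around (390,200) in the crop. Scene view: the rack looks level above the tin, with egg 1 at (315,318). The measured rack centre is about (0.481, 0.235) at yaw 13.4°, against the tin's (0.482, 0.235) at 13.6°. Feet are at 0.148. I lower it by 69 mm.

Emit:
{"method": "send_rows", "body": {"jaw": [0,0,0,0,0,0,0,0,0,0,0,0], "slide": [[0,0,0.05],[0,0,0.12],[0,0,0.18],[0,0,0.2],[0,0,0.2],[0,0,0.16],[0,0,0.12],[0,0,0.08],[0,0,0.04],[0,0,0],[0,0,0],[0,0,0]], "yaw": [0,0,0,0,0,0,0,0,0,0,0,0]}}

```text
clock: 10.45
tcp_pos: [0.4821, 0.2351, 0.1795]
tool_rot: [0.993, 0.117, 0.0, -0.0]
wrist_force: [-0.3, -0.6, -4.4]
gripper_width: 0.0105
finger_force: 58.5
```

```bash
python3 - <<'E'
from h import *
o=get_obs();print(o["tcp_pos"],o["tool_rot"],o["wrist_force"],o["gripper_width"],o["finger_force"])
n="scene";p,d=grab_frame(n);W=cloud(n,d)
cv2.imwrite("pics/scene4.png",cv2.resize(p[180:380,220:487,::-1],(800,600)))
for q in("rack","tin","egg_1"):
    for r in regions_of(n,q)[:2]:
        w=W[r["mask"]];w=w[~np.isnan(w[:,0])]
        for s,hi in(("hi",w[w[:,2]>np.percentile(w[:,2],97)-0.012]),("plate",w[(w[:,2]>.084)&(w[:,2]<.1)]),("rim",w[(w[:,2]>.055)&(w[:,2]<.068)])):
            if len(hi)<10: continue
            rc=cv2.minAreaRect((hi[:,:2]*1000).astype(np.float32))
            print(q,s,round(r["score"],2),len(hi),"z",np.round(np.median(hi[:,2]),3),np.round(rc[0]),np.round(rc[1]),round(rc[2],1))
E
```

```text
[0.48205235 0.23508339 0.17947485] [ 9.93110694e-01  1.17179581e-01  3.01065849e-04 -6.30674206e-05] [-0.25646218 -0.5872029  -4.44335948] 0.010491341865038284 58.52155923843384
rack hi 0.87 183 z 0.202 [435. 291.] [ 31. 161.] 31.5
rack plate 0.87 1031 z 0.095 [463. 230.] [90. 47.] 13.7
rack hi 0.41 511 z 0.107 [433.  99.] [38. 40.] 7.7
rack plate 0.41 145 z 0.093 [426. 111.] [36. 13.] 31.2
rack rim 0.41 137 z 0.062 [429. 110.] [40. 19.] 17.0
tin hi 0.92 678 z 0.063 [435. 273.] [ 84. 174.] 9.0
tin plate 0.92 13 z 0.091 [433. 245.] [45. 15.] 33.9
tin rim 0.92 626 z 0.063 [445. 228.] [85. 77.] 14.3
tin hi 0.68 157 z 0.201 [465. 232.] [19. 12.] 12.2
tin plate 0.68 939 z 0.095 [463. 230.] [90. 45.] 12.5
egg_1 hi 0.65 319 z 0.136 [439. 229.] [30. 25.] 29.0
```

View pics/scene4.png

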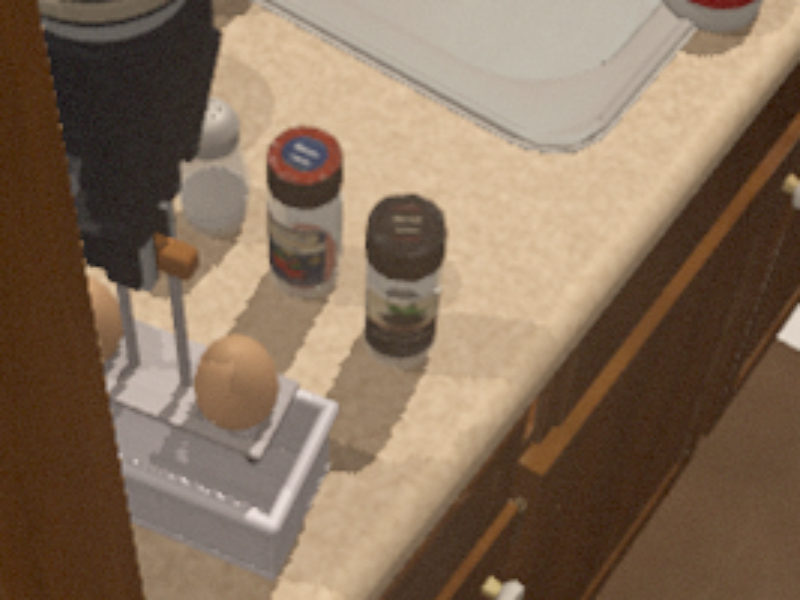

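The picture shows the rack above the tin with a visible gap: the plate's corner at (255,455) is inside the rim, the eggs are in place and the jars are upright. Measured offsets are about 1.5 mm along and 2.5 mm across, with the feet about 17 mm over the rim.

```bash
python3 -c "
from workcell import *
print(finish_job())"
```

```text
the job is handed in; nothing more can be done
None
```

I handed the job in with the gripper still holding the rack over the loaf tin: feet about 17 mm above the rim, centred to within about 3 mm, level and square, both eggs in and the jars still upright; the judge's verdict was not reported back.

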